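# Snap the circuit board into the class's weighing scale

### The arm

A 6-joint arm with a two-finger parallel gripper is mounted at the origin on the work surface. World frame = base frame: x ahead of the robot, y to its left, z up, the work surface at z = 0. Lengths are in m, angles in rad, forces in N, time in s.
With the tool pointing down it reaches from about 0.425 to 0.95 m from the base axis. Payload 3.5 kg.
Tool frame: the origin (TCP) lies at the very end of the fingers, on their centre line; the grasp point (between the pads) lies 19 mm behind it; z points along the fingers, y is the direction in which the jaws open and shut (so a half turn about z gives the same grasp; the last joint's range is limited). The gripper opens to 85 mm and grips with 20 to 120 N. Pads are 22 mm wide; open, the fingers measure 114 mm over their backs; the gripper's body (76 mm by 85 mm) begins 54 mm behind the grasp point. The pads swing forward as they close: fully open they stand 13 mm farther back than shut.
Start: joints at [-1.4, 0.286, 1.577, -0, 1.279, -0.15], TCP at [0.213, -0.641, 0.231] pointing down, gripper open.
Joint ranges: [-2.77, 2.77], [-0.9, 2.22], [0.21, 2.48], [-1.53, 4.67], [0.24, 2.81], [-2.84, 2.84]. Speed limits (rad/s): [2.79, 2.79, 3.14, 3.14, 3.14, 3.14].

### API

Orientations are given as a unit quaternion [w, x, y, z].
In Python, from bench import status, cams, job gives the robot as it stands.
- The arm moves only by the tool send_rows, never from a script. Its argument "moves" is a list of rows, each a list of 7 numbers: the turn, a rotation vector about the tool's x, y, z in rad, then the shift along the tool's x, y, z in m, then the finger opening in m, from 0 to 0.0854. A call has 1 to 8 rows; each row is the pose to reach, as a shift and turn from the pose commanded when the call began, along the tool's axes at that moment; what a row does not reach only later rows make up. A row lasts 1/10 s, in which the tool goes at most 50 mm and 8.59 degrees, less where a joint would pass 70% of its speed; a pose out of reach is approached as far as the arm can. A call with a gripper value outside its range is refused whole. The fingers move at their own pace and stop on an object; the grip force is fixed at half the most. Time passes only in rows, so rows that repeat a pose let the fingers close. It gives the time, the measured TCP pose, the force and the opening at its end, in the units of the state.
- status.sense(): the state, without advancing time (a new reading comes with each control period).
- cams.grab_frame(name): name is "scene" or "top"; returns a dict with "frame" (384x512x3 uint8, red, green, blue), "mtx" (3x3 intrinsics, pixels), "R" (3x3) and "t" (3): a world point X has camera coordinates R X + t. Camera axes: x right, y down, z forward; pixel columns grow to the right and rows downward; lengths in m; the calibration is good to about 2 mm. A picture is of the moment at which its call begins. There is no depth.
- job.close_job(): hands the job in, once; it reports no verdict.
The state is a dict: "t": time; "joint_positions": joint angles; "joint_vel": joint speeds; "effort": joint torques, N m; "eef_pos": TCP position; "eef_rot": TCP orientation; "wrist_force": force on the tool from outside, world axes, zero at the start; "torque": the same for the moment, N m; "opening": finger opening in m.
Only numpy, scipy, OpenCV 4.12 (cv2) and the standard library are available. Lean on these libraries where they do the work, as an engineer would, in place of code of your own. Each camera call takes 0.05 s, during which the arm holds its last target. There are 200 camera calls.

### The job

Lift the green circuit board off the exercise book and lay it over the four orange barbed posts of the white scale base, its display at the base's marked end, then press it down at each post by feel (the plate with the posts is set higher or lower from one base to the next) until all four have clicked through and it sits fully home. Press firmly but no harder than a post needs, one post at a time: pushing on all four at once, or driving on after the click, may overload the base. Leave everything else where it is.

Things in the scene. Friction and masses are not known exactly. Their poses are not given: they have to be found in the camera images.
- base: White plastic lower shell of an opened weighing scale, fixed to the table: a flat tray 190 (x) by 140 (y) mm, floor 5 mm thick, rim 14 mm high. In it stands an aluminium plate with four orange barbed standoffs, screwed up to 6 mm higher or lower than drawn; it stays as set, on rubber bushes that give 0.1 mm per N. Origin: centre of its underside; x along its long side, z up. A flat grey rectangle marks its +x end.
- board: Green circuit board, 126 (x) by 90 (y) mm, 4 mm thick, 0.08 to 0.16 kg, lying face up on a yellow exercise book 8 mm thick, turned at most 1 rad from the base's heading. Origin: centre of its underside; x along its long side, z up. Its middle carries the battery holder. A grey display (x 36 to 56, y -14 to 14, 5 mm tall) marks its +x end. The rest of its top is bare and may be pressed.
- holder_top (a point): Centre of the top face of the black battery holder in the middle of the board: 40 mm along the board's x, 30 mm along its y, 20 mm tall, its top 24 mm above the board's underside. The place to grip the board.
- hole1 (a point): Centre of hole 1 of the board, level with its underside, at (50, 32) mm in the board's frame. A square hole 8 by 8 mm; it belongs on post 1. The display end's holes are 64 mm apart, the other two 48 mm: the board fits one way round only.
- hole2 (a point): Centre of hole 2 of the board, level with its underside, at (50, -32) mm in the board's frame. A square hole 8 by 8 mm; it belongs on post 2.
- hole3 (a point): Centre of hole 3 of the board, level with its underside, at (-50, 24) mm in the board's frame. A square hole 8 by 8 mm; it belongs on post 3.
- hole4 (a point): Centre of hole 4 of the board, level with its underside, at (-50, -24) mm in the board's frame. A square hole 8 by 8 mm; it belongs on post 4.
- post1 (a point): Orange post 1 (all alike), at (50, 32) mm in the base's frame, 28 mm above the table: the drawn centre of its shoulder, the seat of the board's underside. Its true height is up to 6 mm more or less, the same for all four. Its shoulder is 13 mm wide; above it a pin 6 mm thick rises 9 mm, then tapers over 6 mm to a 2 mm tip.
- post2 (a point): Orange post 2 (all alike), at (50, -32) mm in the base's frame, 28 mm above the table: the drawn centre of its shoulder, the seat of the board's underside. Its true height is up to 6 mm more or less, the same for all four. Two sprung barbs on its +y and -y sides reach 5.2 mm from its axis 6 mm above the true shoulder and slope inward going up. A board just laid on rests on them, its underside 8 to 8.5 mm above the true shoulder.
- post3 (a point): Orange post 3 (all alike), at (-50, 24) mm in the base's frame, 28 mm above the table: the drawn centre of its shoulder, the seat of the board's underside. Its true height is up to 6 mm more or less, the same for all four. Pushing the board past the barbs takes 6 to 12 N at a post, depending on friction. They snap out over it when it is within 1.5 mm of the true shoulder, where it stops dead.
- post4 (a point): Orange post 4 (all alike), at (-50, -24) mm in the base's frame, 28 mm above the table: the drawn centre of its shoulder, the seat of the board's underside. Its true height is up to 6 mm more or less, the same for all four. Together the posts bear 26 N, the barbs' sideways squeeze included (some N more than the push itself): 14 N of push is enough, over 20 N unsafe.
- pin1 (a joint): Small sprung steel sensing pin, 5 mm wide, beside post 1 (12 mm from it towards the plate's middle): metres pushed down, 0 free (its top 3 mm above the true shoulder), 0.003 with the board fully home, over 0.0012 once the board is behind the barbs. Under 1 N.
- pin2 (a joint): Small sprung steel sensing pin, 5 mm wide, beside post 2 (12 mm from it towards the plate's middle): metres pushed down, 0 free (its top 3 mm above the true shoulder), 0.003 with the board fully home, over 0.0012 once the board is behind the barbs. Under 1 N.
- pin3 (a joint): Small sprung steel sensing pin, 5 mm wide, beside post 3 (12 mm from it towards the plate's middle): metres pushed down, 0 free (its top 3 mm above the true shoulder), 0.003 with the board fully home, over 0.0012 once the board is behind the barbs. Under 1 N.
- pin4 (a joint): Small sprung steel sensing pin, 5 mm wide, beside post 4 (12 mm from it towards the plate's middle): metres pushed down, 0 free (its top 3 mm above the true shoulder), 0.003 with the board fully home, over 0.0012 once the board is behind the barbs. Under 1 N.
- green_cup: Green plastic beaker, 72 mm wide, 100 mm tall, on a white kitchen scale; origin at the centre of its underside. Not part of the job.
- red_cup: Red plastic beaker, 72 mm wide, 100 mm tall; origin at the centre of its underside. Not part of the job.
- spacer_tub: Clear open tub 120 by 90 by 40 mm with spare spacers; origin at the centre of its underside. Not part of the job.
- screwdriver: Red-handled screwdriver, 170 mm long and 26 mm thick, lying to the left of the work; origin at mid-length, on the table. Not part of the job.
- cylinder: Clear measuring cylinder 290 mm tall, foot 90 mm wide; origin at the centre of its underside. Not part of the job.
- pencil_tin: Red pencil tin 200 by 80 by 30 mm; origin at the centre of its underside. Not part of the job.
- tub_lid: Pale square tub lid, 100 by 100 by 8 mm; origin at the centre of its underside. Not part of the job.
There are look-alikes about, which are no part of the job. Of the things like the board, leave any that is brown or red; of the rest the smaller one is meant.

How it is judged:
On the way, in this order (a step that is already met when the one before it is completed fails the run):
1. the board is laid on the posts: each hole over its post, its underside nowhere over 18 mm above the named post point, and at least one sensing pin still free (horizontal distance between hole1 and post1 below 0.003 m and horizontal distance between hole2 and post2 below 0.003 m and horizontal distance between hole3 and post3 below 0.003 m and horizontal distance between hole4 and post4 below 0.003 m and value of joint any of pin1, pin2, pin3, pin4 below 0.0006 m and z of hole1 in the frame of post1 below 0.018 m and z of hole2 in the frame of post2 below 0.018 m and z of hole3 in the frame of post3 below 0.018 m and z of hole4 in the frame of post4 below 0.018 m), for 0.2 s.
2. all four posts have clicked through the board (horizontal distance between hole1 and post1 below 0.003 m and horizontal distance between hole2 and post2 below 0.003 m and horizontal distance between hole3 and post3 below 0.003 m and horizontal distance between hole4 and post4 below 0.003 m and value of joint each of pin1, pin2, pin3, pin4 above 0.0012 m), for 0.2 s.
At the end, for the whole second after the job is handed in: Every hole is within 3 mm (sideways) of its post and every sensing pin is held down by more than 1.2 mm of its 3 mm, which means the board is behind the barbs on all four posts; the board is at rest and let go (all of step 2 and linear speed of board below 0.02 m/s and contact force between the fingers and board below 0.1 N); the robot touches nothing.
It fails at once if the board is pushed on the base or its posts with more than 26 N in all (contact force between board and base above 26 N).
It fails at once if a bystander (cup, tub, screwdriver, cylinder, tin or lid) is moved more than 25 mm (distance of any of green_cup, red_cup, spacer_tub, screwdriver, cylinder, pencil_tin, tub_lid from where it was at the start of the episode above 0.025 m).
It also fails if it takes over 72 s, if anything falls off the work surface, if the arm or the gripper's body presses on something with over 40 N, if the wrist force passes 120 N, or if a joint passes its speed limit or range.

## Working session

There is one attempt and no reset: what is moved stays moved. The work goes in short steps, Python scripts to look and compute and a tool call to move; the robot and the scene stay as the last step left them, time stands still between calls to the robot, and variables do not carry over. Pictures are saved under pics/ and viewed, about 8 in all and at most 12, crops included, and the job is handed in when it is done.

Besides the shell and the picture viewer there is one more tool, called in YAML: its name, and indented under it one key for each argument. send_rows: Moves the arm, as the interface text tells. Its arguments: {"type":"object","properties":{"moves":{"type":"array","items":{"type":"array","items":{"type":"number"}}}},"required":["moves"]}

```bash
mkdir -p pics; ls
python3 - <<'E'
from bench import status,cams
import cv2,pickle
s=status.sense();print(s)
d={}
for n in("scene","top"):
    f=cams.grab_frame(n);d[n]=f
    cv2.imwrite(f"pics/{n}0.png",cv2.cvtColor(f["frame"],cv2.COLOR_RGB2BGR)); print(n,f["mtx"],f["R"],f["t"])
pickle.dump(d,open("f0.pkl","wb"))
E
```

```text
pics
{'t': 0.0, 'joint_positions': array([-1.39997710e+00,  2.87181949e-01,  1.57816811e+00, -3.21757308e-06,
        1.27860782e+00, -1.49981107e-01]), 'joint_vel': array([-4.28722200e-04, -7.54758608e-05,  1.66640554e-03,  1.26002926e-03,
        1.15380043e-03, -4.58880696e-04]), 'effort': array([ 1.09712008e-03, -4.05976617e+01, -2.92625231e+01, -8.77798766e-05,
        5.73535784e-03,  1.31559131e-05]), 'eef_pos': array([ 0.21277195, -0.63989756,  0.22994114]), 'eef_rot': array([-1.18252995e-03,  9.87162686e-01,  1.59713598e-01, -1.38614302e-05]), 'wrist_force': array([-0.20505129,  0.02986285,  0.58432305]), 'torque': array([-0.01244413,  0.04874489, -0.02709083]), 'opening': 0.08547037640262778}
scene [[401.85838776   0.         256.02991891]
 [  0.         401.85838776 193.7943448 ]
 [  0.           0.           1.        ]] [[-0.77168753  0.63586461  0.01321194]
 [ 0.54568166  0.67262611 -0.49980561]
 [-0.3266954  -0.37848424 -0.86603683]] [ 0.37795133 -0.29493541  1.58468427]
top [[438.77511324   0.         245.88229632]
 [  0.         438.77511324 188.01766619]
 [  0.           0.           1.        ]] [[ 0.02349759 -0.99963884 -0.01304031]
 [-0.99715838 -0.02250142 -0.0718947 ]
 [ 0.07157531  0.01469261 -0.99732698]] [0.03548025 0.51990349 1.54968693]
```

View pics/top0.png

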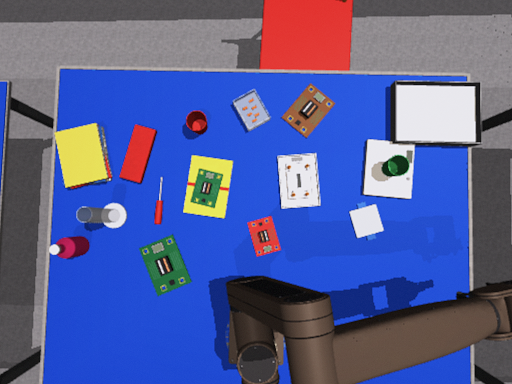

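View pics/scene0.png

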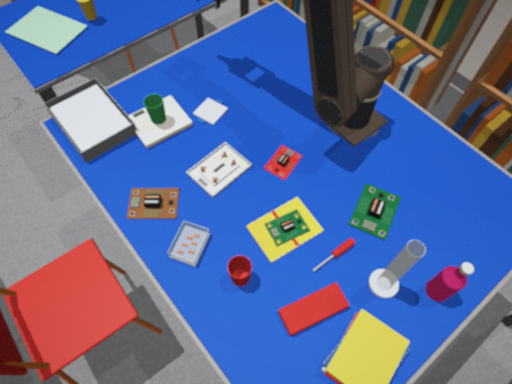

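The top view shows four board-like things: green on the yellow book at (208,187), a larger green one at (165,264), brown at (308,108) and red at (264,236). The small green one on the book fits. The white base is at (298,180). I'll confirm both in an enlarged crop.

Run:
```python
import cv2
t=cv2.imread("pics/top0.png");s=cv2.imread("pics/scene0.png")
import numpy as np
a=cv2.resize(t[145:225,180:240],None,fx=6.5,fy=6.5,interpolation=cv2.INTER_CUBIC)
b=cv2.resize(t[145:225,268:328],None,fx=6.5,fy=6.5,interpolation=cv2.INTER_CUBIC)
cv2.imwrite("pics/c1.png",np.hstack([a,b]))
a=cv2.resize(s[195:265,240:330],None,fx=4.4,fy=4.4,interpolation=cv2.INTER_CUBIC)
b=cv2.resize(s[135:205,175:265],None,fx=4.4,fy=4.4,interpolation=cv2.INTER_CUBIC)
cv2.imwrite("pics/c2.png",np.hstack([a,b]))
```

```text
(no output)
```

View pics/c1.png

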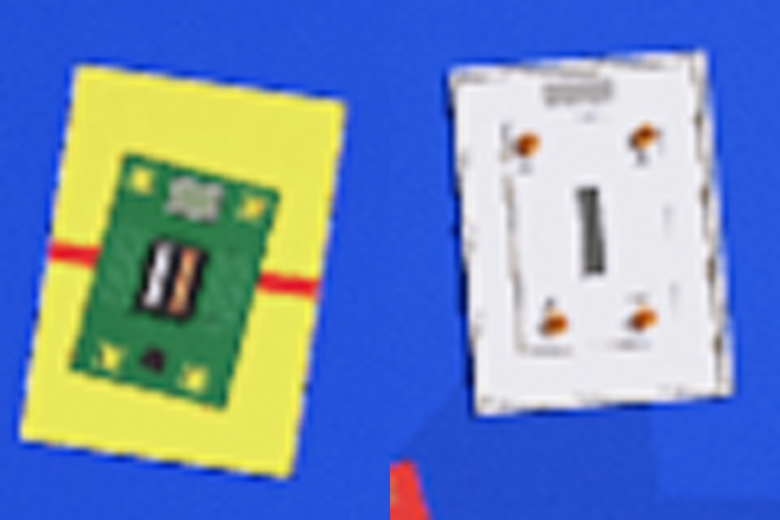

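View pics/c2.png

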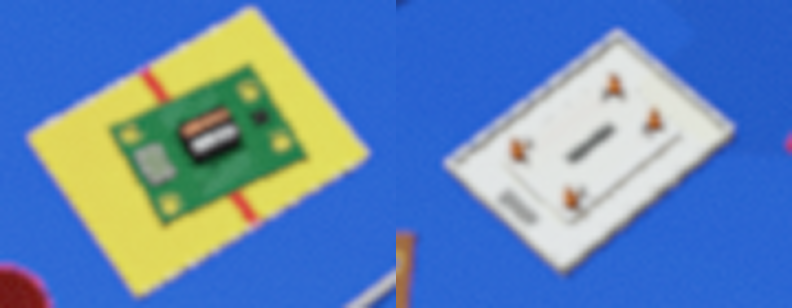

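The crops confirm it. The small green board lies on the book, with its display at the top (far) end. The base's grey mark is at (297,159) and it also points away from the robot. Next I'll fit both poses from edges in both cameras.

```bash
cat > h.py <<'E'
import numpy as np,cv2
from scipy.optimize import least_squares
def proj(f,X):
    c=np.asarray(X)@f["R"].T+f["t"];p=c@f["mtx"].T;return p[:,:2]/p[:,2:]
def quad(img,box,chan,thr_lo,inv):
    """sub-pixel corners of the largest region of a channel-difference image in box (x0,y0,x1,y1)"""
    x0,y0,x1,y1=box;S=8
    g=chan(img[y0:y1,x0:x1].astype(np.float32));g=cv2.resize(g,None,fx=S,fy=S,interpolation=cv2.INTER_CUBIC)
    m=((g<thr_lo) if inv else (g>thr_lo)).astype(np.uint8)
    c=max(cv2.findContours(m,cv2.RETR_EXTERNAL,cv2.CHAIN_APPROX_NONE)[0],key=cv2.contourArea)
    c=cv2.convexHull(c) if False else c
    h=cv2.convexHull(c);e=1.
    q=cv2.approxPolyDP(h,e,True)
    while len(q)>4: e+=1;q=cv2.approxPolyDP(h,e,True)
    q=q[:,0].astype(float);P=c[:,0].astype(float);L=[]
    for i in range(4):
        a,b=q[i],q[(i+1)%4];u=(b-a)/np.linalg.norm(b-a);n=np.array([-u[1],u[0]])
        s=(P-a)@u;d=(P-a)@n;l=np.linalg.norm(b-a)
        k=(abs(d)<10)&(s>.1*l)&(s<.9*l)
        v=cv2.fitLine(P[k].astype(np.float32),cv2.DIST_HUBER,0,.01,.01).ravel();L.append(np.cross([v[2],v[3],1],[v[2]+v[0],v[3]+v[1],1]))
    r=[]
    for i in range(4):
        p=np.cross(L[i-1],L[i]);r.append(p[:2]/p[2])
    return (np.array(r)+.5)/S-.5+[x0,y0]
def rect(w,h,z): return np.array([[w,h,z],[w,-h,z],[-w,-h,z],[-w,h,z]])/1
def place(p,pts):
    c,s=np.cos(p[2]),np.sin(p[2]);return np.asarray(pts)@np.array([[c,-s,0],[s,c,0],[0,0,1]]).T+[p[0],p[1],0]
def fit(fs,obs,pts,p0):
    def r(p): return np.concatenate([(proj(f,place(p,pts))-o).ravel() for f,o in zip(fs,obs)])
    s=least_squares(r,p0);return s.x,s.fun
def order(f,p0,pts,q):
    e=proj(f,place(p0,pts));return np.array([q[np.argmin(np.linalg.norm(q-a,axis=1))] for a in e])
def inter(f,uv,z):
    d=np.linalg.inv(f["mtx"])@[*uv,1];d=f["R"].T@d;o=-f["R"].T@f["t"];return o+d*(z-o[2])/d[2]
E
cat > fit0.py <<'E'
from h import *
import pickle
d=pickle.load(open("f0.pkl","rb"))
R=lambda a:a[...,0]
for name,pts,boxes,inv,thr,a,b in(
 ("board",rect(.063,.045,.012),{"top":(186,162,226,212),"scene":(258,205,315,252)},True,130,None,None),
 ("base",rect(.095,.07,.014),{"top":(270,146,328,214),"scene":(180,138,258,200)},False,120,None,None)):
    obs=[];fs=[]
    for n in("top","scene"):
        f=d[n];q=quad(f["frame"],boxes[n],R,thr,inv);W=np.array([inter(f,x,pts[0,2]) for x in q])
        c=W.mean(0);E=np.linalg.norm(np.roll(W,-1,0)-W,axis=1)
        i=np.argmax(E[:2]);v=W[i+1]-W[i];
        if v[0]<0:v=-v
        p0=[c[0],c[1],np.arctan2(v[1],v[0])]
        o=order(f,p0,pts,q);p,e=fit([f],[o],pts,p0);print(name,n,p.round(4),"edges",E.round(4),"res",e.round(2))
        obs.append(o);fs.append(f)
    p,e=fit(fs,obs,pts,p);print(" both",p.round(4),e.round(2))
    if name=="board":pb=p
    else: ps=p
# posts
for n,box in(("top",(272,150,325,210)),("scene",(182,142,255,196))):
    f=d[n];x0,y0,x1,y1=box;im=f["frame"][y0:y1,x0:x1].astype(int);m=((im[...,0]-im[...,2])>60).astype(np.uint8)
    k,l,st,ce=cv2.connectedComponentsWithStats(m)
    for i in range(1,k):
        w=(im[...,0]-im[...,2]).clip(0)*(cv2.dilate((l==i).astype(np.uint8),np.ones((3,3)))>0);yy,xx=np.mgrid[y0:y1,x0:x1]
        print(n,st[i,4],((xx*w).sum()/w.sum()).round(2),((yy*w).sum()/w.sum()).round(2))
    for z in(.028,.036): print(z,proj(f,place(ps,[[.05,.032,z],[.05,-.032,z],[-.05,.024,z],[-.05,-.024,z]])).round(2).tolist())
E
python3 fit0.py
```

```text
board top [ 0.5175  0.1894 -0.2236] edges [0.0885 0.1238 0.0882 0.1241] res [-0.14 -0.31  0.28 -0.25  0.17  0.35 -0.31  0.2 ]
board scene [ 0.5161  0.1922 -0.22  ] edges [0.0866 0.1223 0.0868 0.1221] res [-0.27  0.64 -0.7  -0.17  0.26 -0.71  0.72  0.12]
 both [ 0.5167  0.1909 -0.2216] [-0.6  -0.09 -0.18 -0.07 -0.22  0.54 -0.71  0.44 -0.71  0.44 -1.09 -0.38
 -0.1  -0.86  0.31 -0.02]
base top [ 0.5519 -0.1408  0.0964] edges [0.1921 0.1414 0.1908 0.1408] res [ 0.16  0.16 -0.05  0.25 -0.25 -0.32  0.15 -0.08]
base scene [ 0.5509 -0.1369  0.0969] edges [0.1467 0.196  0.1465 0.196 ] res [-0.01 -1.03  1.17  0.14  0.03  1.1  -1.22  0.07]
 both [ 0.5512 -0.139   0.0969] [-0.34  0.32 -0.56  0.4  -0.73 -0.17 -0.33  0.09 -0.46 -1.4   0.75 -0.21
 -0.39  0.78 -1.67 -0.28]
top 9 288.8 166.68
top 9 306.7 165.47
top 10 293.06 194.26
top 9 306.73 193.39
0.028 [[288.41, 166.68], [306.34, 165.34], [292.92, 194.46], [306.44, 193.46]]
0.036 [[288.6, 166.41], [306.62, 165.06], [293.14, 194.33], [306.72, 193.33]]
scene 6 224.07 154.05
scene 7 233.27 161.74
scene 9 202.11 168.61
scene 9 214.14 179.64
0.028 [[213.62, 179.05], [201.51, 168.16], [232.86, 161.13], [223.78, 153.35]]
0.036 [[213.44, 177.83], [201.28, 166.9], [232.78, 159.86], [223.65, 152.05]]
```

```bash
cat > go.py <<'E'
"""go.py x y z yaw : tool-frame turn and shift from the measured pose to a tool-down target"""
import sys,numpy as np
from scipy.spatial.transform import Rotation as Ro
from bench import status
def go(x,y,z,yaw,s=None):
    s=s or status.sense();r=Ro.from_quat(np.roll(s["eef_rot"],-1))
    T=Ro.from_matrix([[np.cos(yaw),np.sin(yaw),0],[np.sin(yaw),-np.cos(yaw),0],[0,0,-1]])
    print("turn",(r.inv()*T).as_rotvec().round(4).tolist(),"shift",r.inv().apply(np.array([x,y,z])-s["eef_pos"]).round(4).tolist())
if __name__=="__main__":
    s=status.sense();print("t",round(s["t"],2),s["eef_pos"].round(4),"F",s["wrist_force"].round(2),"op",round(s["opening"],4));go(*map(float,sys.argv[1:5]),s)
E
python3 go.py .5 -.35 .23 -.2216
```

```text
t 0.1 [ 0.2128 -0.6399  0.23  ] F [ 0.46 -0.55  0.36] op 0.0857
turn [-0.0022, 0.0003, 0.5424] shift [0.364, -0.1846, 0.0006]
```

send_rows:
  moves:
    - [0,0,0.27,0.18,-0.093,0,0.085]
    - [0,0,0.543,0.364,-0.186,0,0.085]
    - [0,0,0.543,0.364,-0.186,0,0.085]
    - [0,0,0.543,0.364,-0.186,0,0.085]
    - [0,0,0.543,0.364,-0.186,0,0.085]
    - [0,0,0.543,0.364,-0.186,0,0.085]
    - [0,0,0.543,0.364,-0.186,0,0.085]
    - [0,0,0.543,0.364,-0.186,0,0.085]

```text
t: 0.9
eef_pos: [0.494, -0.354, 0.2308]
eef_rot: [-0.0, 0.994, -0.111, -0.0]
wrist_force: [1.3, -0.1, -0.4]
opening: 0.0853
```

```bash
python3 go.py .5167 .1909 .10 -.2216
```

```text
t 0.9 [ 0.494  -0.354   0.2308] F [ 1.25 -0.13 -0.42] op 0.0853
turn [-0.0003, 0.0006, -0.0007] shift [-0.0979, -0.5364, 0.1311]
```

send_rows:
  moves:
    - [0,0,0,-0.098,-0.536,0.06,0.085]
    - [0,0,0,-0.098,-0.536,0.06,0.085]
    - [0,0,0,-0.098,-0.536,0.06,0.085]
    - [0,0,0,-0.098,-0.536,0.06,0.085]
    - [0,0,0,-0.098,-0.536,0.06,0.085]
    - [0,0,0,-0.098,-0.536,0.06,0.085]
    - [0,0,0,-0.098,-0.536,0.06,0.085]
    - [0,0,0,-0.098,-0.536,0.06,0.085]

```text
t: 1.7
eef_pos: [0.5089, 0.0434, 0.1871]
eef_rot: [0.0, 0.994, -0.111, -0.0]
wrist_force: [0.8, 0.3, -0.1]
opening: 0.085
```

```bash
python3 go.py .5167 .1909 .08 -.2216
```

```text
t 1.7 [0.5089 0.0434 0.1871] F [ 0.78  0.28 -0.15] op 0.085
turn [0.0, 0.0002, -0.0009] shift [-0.0249, -0.1456, 0.1071]
```

send_rows:
  moves:
    - [0,0,0,-0.025,-0.145,0.06,0.085]
    - [0,0,0,-0.025,-0.145,0.06,0.085]
    - [0,0,0,-0.025,-0.145,0.06,0.085]
    - [0,0,0,-0.025,-0.145,0.107,0.085]
    - [0,0,0,-0.025,-0.145,0.107,0.085]
    - [0,0,0,-0.025,-0.145,0.107,0.085]
    - [0,0,0,-0.025,-0.145,0.107,0.085]

```text
t: 2.4
eef_pos: [0.5186, 0.1878, 0.0826]
eef_rot: [-0.0, 0.994, -0.111, 0.002]
wrist_force: [-0.3, 0.5, 0.8]
opening: 0.085
```

```bash
python3 go.py .5167 .1909 .015 -.2216
```

```text
t 2.4 [0.5186 0.1878 0.0826] F [-0.34  0.47  0.79] op 0.085
turn [-0.0011, -0.0031, -0.0016] shift [-0.0028, -0.0026, 0.0676]
```

send_rows:
  moves:
    - [0,0,0,-0.003,-0.0026,0.035,0.085]
    - [0,0,0,-0.003,-0.0026,0.06,0.085]
    - [0,0,0,-0.003,-0.0026,0.0675,0.085]
    - [0,0,0,-0.003,-0.0026,0.0675,0.085]
    - [0,0,0,-0.003,-0.0026,0.0675,0.085]

```text
t: 2.9
eef_pos: [0.5167, 0.1913, 0.0153]
eef_rot: [-0.001, 0.994, -0.111, 0.002]
wrist_force: [0.9, 0.0, 0.2]
opening: 0.0852
```

```bash
python3 go.py .5167 .1909 .015 -.2216
```

```text
t 2.9 [0.5167 0.1913 0.0153] F [0.87 0.   0.17] op 0.0852
turn [-0.0015, -0.0036, -0.0015] shift [0.0001, 0.0004, 0.0003]
```

Close gradually so that the board isn't knocked.

send_rows:
  moves:
    - [0,0,0,0,0,0,0.06]
    - [0,0,0,0,0,0,0.045]
    - [0,0,0,0,0,0,0.036]
    - [0,0,0,0,0,0,0.031]
    - [0,0,0,0,0,0,0.022]
    - [0,0,0,0,0,0,0.022]
    - [0,0,0,0,0,0,0.022]
    - [0,0,0,0,0,0,0.022]

```text
t: 3.7
eef_pos: [0.5152, 0.1916, 0.0137]
eef_rot: [-0.0, 0.994, -0.111, 0.0]
wrist_force: [-1.1, -0.2, 5.6]
opening: 0.0287
```

send_rows:
  moves:
    - [0,0,0,0,0,-0.03,0.022]
    - [0,0,0,0,0,-0.06,0.022]
    - [0,0,0,0,0,-0.1,0.022]
    - [0,0,0,0,0,-0.1,0.022]
    - [0,0,0,0,0,-0.1,0.022]

```text
t: 4.2
eef_pos: [0.5149, 0.1916, 0.1134]
eef_rot: [-0.0, 0.994, -0.111, 0.001]
wrist_force: [-0.5, 0.1, -1.8]
opening: 0.029
```

```bash
python3 go.py .5512 -.139 .11 .0969
```

```text
t 4.2 [0.5149 0.1916 0.1134] F [-0.47  0.09 -1.75] op 0.029
turn [-0.0004, -0.0013, -0.3191] shift [0.1082, 0.3145, 0.0033]
```

send_rows:
  moves:
    - [0,0,-0.1,0.034,0.1,0,0.022]
    - [0,0,-0.25,0.1085,0.3145,0,0.022]
    - [0,0,-0.319,0.1085,0.3145,0,0.022]
    - [0,0,-0.319,0.1085,0.3145,0,0.022]
    - [0,0,-0.319,0.1085,0.3145,0,0.022]
    - [0,0,-0.319,0.1085,0.3145,0,0.022]
    - [0,0,-0.319,0.1085,0.3145,0,0.022]
    - [0,0,-0.319,0.1085,0.3145,0,0.022]

```text
t: 5.0
eef_pos: [0.5504, -0.1432, 0.1107]
eef_rot: [-0.0, 0.999, 0.046, -0.001]
wrist_force: [0.2, 1.0, -1.1]
opening: 0.0286
```

send_rows:
  moves:
    - [0,0,0,0,0,0.02,0.022]
    - [0,0,0,0,0,0.04,0.022]
    - [0,0,0,0,0,0.045,0.022]
    - [0,0,0,0,0,0.045,0.022]

```text
t: 5.4
eef_pos: [0.5494, -0.1376, 0.0654]
eef_rot: [-0.001, 0.999, 0.049, -0.002]
wrist_force: [0.0, -0.3, -0.6]
opening: 0.029
```

```bash
python3 go.py .5512 -.139 .07 .0969
python3 - <<'E'
from bench import cams
import cv2,pickle,numpy as np
d={n:cams.grab_frame(n) for n in("scene","top")}
pickle.dump(d,open("f1.pkl","wb"))
I={n:cv2.cvtColor(d[n]["frame"],cv2.COLOR_RGB2BGR) for n in d}
a=cv2.resize(I["top"][140:220,268:328],None,fx=6.5,fy=6.5,interpolation=cv2.INTER_CUBIC)
b=cv2.resize(I["scene"][130:210,175:237+18],None,fx=5,fy=6.5,interpolation=cv2.INTER_CUBIC)
cv2.imwrite("pics/p5.png",np.hstack([a,b]))
E
```

```text
t 5.4 [ 0.5494 -0.1376  0.0654] F [ 0.02 -0.29 -0.64] op 0.029
turn [-0.0029, 0.0048, 0.0006] shift [0.0016, 0.0015, -0.0046]
```

View pics/p5.png

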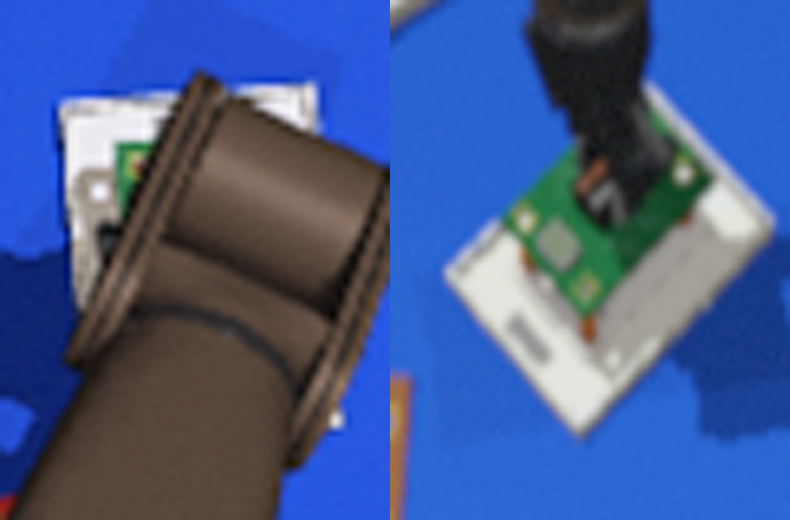

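The scene camera shows the board held over the base, with holes at about (202,164), (214,174) and (234,156). The top view is blocked by the arm. I'll measure the board's visible edges in the scene view, letting edge shrink be a free parameter.

```bash
cat > fit1.py <<'E'
from h import *
import pickle,sys
from scipy.ndimage import map_coordinates
def edges(f,segs,thr=None):
    im=f["frame"].astype(float);g=im[...,1]-np.maximum(im[...,0],im[...,2]);L=[]
    for a,b,inside in segs:
        a,b,i=map(np.array,(a,b,inside));u=(b-a)/np.linalg.norm(b-a);n=np.array([-u[1],u[0]]);n=n*np.sign((i-a)@n)
        P=[];
        for s in np.linspace(.08,.92,25):
            o=a+s*(b-a);k=np.linspace(-3,3,61);q=o+k[:,None]*n
            v=map_coordinates(g,[q[:,1],q[:,0]],order=1);hi=v[-8:].mean();lo=v[:15].min();lo=max(lo,-5)
            j=np.where(v>(hi+lo)/2)[0]
            if hi>20 and len(j) and j[0]>0: P.append(q[j[0]])
        P=np.array(P,np.float32);v=cv2.fitLine(P,cv2.DIST_HUBER,0,.01,.01).ravel();L.append(np.cross([v[2],v[3],1],[v[2]+v[0],v[3]+v[1],1]));print(len(P),end=" ")
    return L
def X(a,b):
    p=np.cross(a,b);return p[:2]/p[2]
if __name__=="__main__":
    f=pickle.load(open("f1.pkl","rb"))["scene"];z=.0637
    c2,c1,c3=(198,164.6),(215,178.9),(239.8,157.4);m=(215,168)
    L=edges(f,[(c2,(209,155.5),m),(c2,c1,m),(c1,c3,m),(c3,(233,151.6),m)])
    o=np.array([X(L[0],L[1]),X(L[1],L[2]),X(L[2],L[3])]);print(o.round(2).tolist())
    for zz in(z-.002,z,z+.002):
        def r(p): 
            w,h=.063-p[3],.045-p[3];return (proj(f,place(p,[[w,-h,zz],[w,h,zz],[-w,h,zz]]))-o).ravel()
        s=least_squares(r,[.55,-.139,.097,0]);print(zz,s.x.round(4),s.fun.round(2))
    # holes by eye-independent check: expected hole pixels for the fit at z
    s=s.x;print(proj(f,place(s,[[.05,.032,z],[.05,-.032,z],[-.05,.024,z]])).round(1).tolist())
E
python3 fit1.py
```

```text
20 11 25 6 [[197.17, 163.54], [213.39, 178.84], [239.62, 157.07]]
0.061700000000000005 [ 0.5502 -0.1349  0.1076  0.0016] [-0.37  0.    0.39 -0.37 -0.03  0.38]
0.0637 [ 0.551  -0.1337  0.1075  0.0017] [-0.36  0.01  0.38 -0.37 -0.03  0.38]
0.06570000000000001 [ 0.5517 -0.1325  0.1074  0.0018] [-0.36  0.01  0.38 -0.37 -0.03  0.37]
[[214.0, 174.8], [201.5, 163.9], [233.5, 156.5]]
```

Cross-check: the TCP pose and the scene reading of the held board put the scene camera's y bias at about +3.5 mm. That agrees with the top view's base position of y = -0.1408. So I'll shift -3 mm in y and go down to just above the highest possible tips.

```bash
python3 go.py .5497 -.1408 .056 .097
```

```text
t 5.5 [ 0.5513 -0.1386  0.068 ] F [-0.44  0.02 -0.47] op 0.0287
turn [-0.0003, 0.0003, 0.0005] shift [-0.0018, 0.002, 0.012]
```

send_rows:
  moves:
    - [0,0,0,-0.0016,0.0022,0.006,0.022]
    - [0,0,0,-0.0016,0.0022,0.012,0.022]
    - [0,0,0,-0.0016,0.0022,0.012,0.022]
    - [0,0,0,-0.0016,0.0022,0.012,0.022]
    - [0,0,0,-0.0016,0.0022,0.012,0.022]
    - [0,0,0,-0.0016,0.0022,0.012,0.022]

```text
t: 6.1
eef_pos: [0.5501, -0.1416, 0.0563]
eef_rot: [0.0, 0.999, 0.048, 0.0]
wrist_force: [1.4, -0.4, -0.2]
opening: 0.0289
```

```bash
cat > snap.py <<'E'
import sys,pickle,cv2
from bench import cams
n=sys.argv[1];d={"scene":cams.grab_frame("scene")};pickle.dump(d,open(n+".pkl","wb"))
I=cv2.cvtColor(d["scene"]["frame"],cv2.COLOR_RGB2BGR)
cv2.imwrite(f"pics/{n}.png",cv2.resize(I[135:205,175:255],None,fx=8,fy=8,interpolation=cv2.INTER_CUBIC))
E
python3 go.py .5497 -.1408 .056 .097; python3 snap.py f2;  python3 go.py .5497 -.1408 .056 .097
```

```text
t 6.1 [ 0.5501 -0.1416  0.0563] F [ 1.43 -0.4  -0.21] op 0.0289
turn [0.0003, -0.0005, -0.0002] shift [-0.0003, -0.0009, 0.0003]
t 6.15 [ 0.5501 -0.1416  0.0563] F [ 0.13 -0.13 -1.35] op 0.0285
turn [0.0002, -0.0004, -0.0002] shift [-0.0003, -0.0008, 0.0003]
```

View pics/f2.png

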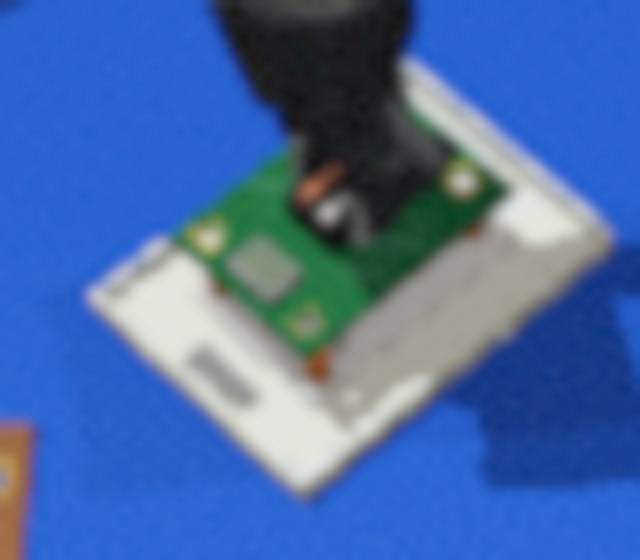

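```bash
cat > fit2.py <<'E'
from fit1 import *
f=pickle.load(open("f2.pkl","rb"))["scene"]
c2,c1,c3=(196.6,164.4),(214.4,179.3),(238.5,158);m=(214,169)
L=edges(f,[(c2,(208,156),m),(c2,c1,m),(c1,c3,m),(c3,(232,152.2),m)])
o=np.array([X(L[0],L[1]),X(L[1],L[2]),X(L[2],L[3])]);print(o.round(2).tolist())
hol=np.array([[305,322],[207,236],[462,178]])/8+[175-.4,135-.4]
for zz in(.0530,.0546,.056):
    def r(p):
        w,h=.063-p[3],.045-p[3];return (proj(f,place(p,[[w,-h,zz],[w,h,zz],[-w,h,zz]]))-o).ravel()
    s=least_squares(r,[.55,-.139,.097,0]);print(zz,s.x.round(4),s.fun.round(2))
    print(" holes",*fit([f],[hol],[[.05,.032,zz],[.05,-.032,zz],[-.05,.024,zz]],[.55,-.14,.1]))
d0=pickle.load(open("f0.pkl","rb"))["scene"]
P=np.array([[214.14,179.64],[202.11,168.61],[233.27,161.74],[224.07,154.05]])
for z in(.024,.028,.032,.036): print("posts",z,*fit([d0],[P],[[.05,.032,z],[.05,-.032,z],[-.05,.024,z],[-.05,-.024,z]],[.55,-.14,.1]))
E
python3 fit2.py
```

```text
18 10 23 6 [[196.27, 164.66], [212.77, 179.57], [238.92, 157.9]]
0.053 [ 0.5515 -0.1389  0.115   0.0012] [-0.27 -0.13  0.38 -0.16 -0.12  0.3 ]
 holes [ 0.55148574 -0.1404758   0.09916635] [ 0.05641939  0.10817334  0.00077507 -0.11216948 -0.05879379  0.00222848]
0.0546 [ 0.552  -0.138   0.1149  0.0013] [-0.27 -0.13  0.38 -0.16 -0.12  0.3 ]
 holes [ 0.55203633 -0.13953528  0.09927249] [ 0.05455688  0.12111855 -0.01938915 -0.1133256  -0.03643581 -0.01130959]
0.056 [ 0.5525 -0.1371  0.1149  0.0013] [-0.27 -0.13  0.37 -0.16 -0.12  0.3 ]
 holes [ 0.55251809 -0.13871233  0.09936565] [ 0.05292697  0.1324739  -0.03707823 -0.11433783 -0.01682544 -0.02319098]
posts 0.024 [ 0.55008143 -0.13833977  0.09786567] [-0.03103904 -0.02446612 -0.09623827  0.13979222  0.00580473 -0.02634495
  0.12503643 -0.09679885]
posts 0.028 [ 0.55147775 -0.13601812  0.09818456] [-0.03984381  0.02095884 -0.15000817  0.15127406  0.05442824 -0.04658444
  0.14017474 -0.13988884]
posts 0.032 [ 0.55287402 -0.13369651  0.09850566] [-0.04866802  0.0666861  -0.20413051  0.16284876  0.10336768 -0.06699967
  0.15538476 -0.18328554]
posts 0.036 [ 0.55427024 -0.13137494  0.09882898] [-0.05751147  0.11271866 -0.25860878  0.17451739  0.15262612 -0.0875928
  0.17066692 -0.2269922 ]
```

send_rows:
  moves:
    - [0,0,0,-0.0004,-0.0013,0.0,0.022]
    - [0,0,0,-0.0004,-0.0013,0.002,0.022]
    - [0,0,0,-0.0004,-0.0013,0.004,0.022]
    - [0,0,0,-0.0004,-0.0013,0.005,0.022]
    - [0,0,0,-0.0004,-0.0013,0.005,0.022]

```text
t: 6.65
eef_pos: [0.5492, -0.1402, 0.0507]
eef_rot: [-0.0, 0.999, 0.048, -0.0]
wrist_force: [1.2, -0.5, -1.0]
opening: 0.0288
```

send_rows:
  moves:
    - [0,0,0,0,0,0.001,0.022]
    - [0,0,0,0,0,0.002,0.022]
    - [0,0,0,0,0,0.002,0.022]

```text
t: 6.95
eef_pos: [0.5493, -0.1403, 0.0489]
eef_rot: [-0.0, 0.999, 0.048, -0.0]
wrist_force: [0.8, -0.4, -1.0]
opening: 0.0288
```

send_rows:
  moves:
    - [0,0,0,0,0,0.001,0.022]
    - [0,0,0,0,0,0.002,0.022]
    - [0,0,0,0,0,0.002,0.022]

```text
t: 7.25
eef_pos: [0.5493, -0.1402, 0.0469]
eef_rot: [-0.0, 0.999, 0.048, -0.0]
wrist_force: [-0.2, -0.8, -0.6]
opening: 0.0284
```

send_rows:
  moves:
    - [0,0,0,0,0,0.001,0.022]
    - [0,0,0,0,0,0.0015,0.022]
    - [0,0,0,0,0,0.0015,0.022]

```text
t: 7.55
eef_pos: [0.5493, -0.1402, 0.0454]
eef_rot: [-0.0, 0.999, 0.048, -0.0]
wrist_force: [0.1, -0.4, -0.8]
opening: 0.0283
```

send_rows:
  moves:
    - [0,0,0,0,0,0.001,0.022]
    - [0,0,0,0,0,0.0015,0.022]
    - [0,0,0,0,0,0.0015,0.022]

```text
t: 7.85
eef_pos: [0.5493, -0.1402, 0.0439]
eef_rot: [-0.0, 0.999, 0.048, -0.0]
wrist_force: [-0.1, 0.1, -1.5]
opening: 0.0287
```

send_rows:
  moves:
    - [0,0,0,0,0,0.001,0.022]
    - [0,0,0,0,0,0.0015,0.022]
    - [0,0,0,0,0,0.0015,0.022]

```text
t: 8.15
eef_pos: [0.5494, -0.1403, 0.0425]
eef_rot: [0.0, 0.999, 0.048, -0.0]
wrist_force: [0.4, -0.0, -0.6]
opening: 0.0286
```

send_rows:
  moves:
    - [0,0,0,0,0,0.001,0.022]
    - [0,0,0,0,0,0.001,0.022]

```text
t: 8.35
eef_pos: [0.5496, -0.1405, 0.0417]
eef_rot: [0.0, 0.999, 0.048, 0.0]
wrist_force: [0.1, -1.0, -1.0]
opening: 0.0285
```

send_rows:
  moves:
    - [0,0,0,0,0,0.001,0.022]
    - [0,0,0,0,0,0.001,0.022]

```text
t: 8.55
eef_pos: [0.5498, -0.1405, 0.0411]
eef_rot: [0.0, 0.999, 0.048, 0.0]
wrist_force: [0.1, -0.4, 2.1]
opening: 0.0286
```

send_rows:
  moves:
    - [0,0,0,0,0,0.0005,0.022]
    - [0,0,0,0,0,0.0005,0.022]

```text
t: 8.75
eef_pos: [0.5498, -0.1405, 0.0407]
eef_rot: [0.0, 0.999, 0.048, 0.0]
wrist_force: [-1.2, -1.1, 4.3]
opening: 0.0288
```

```bash
python3 snap.py f3;  python3 go.py .5497 -.1408 .04 .097
```

```text
t 8.8 [ 0.5498 -0.1405  0.0407] F [-0.58 -1.4   5.07] op 0.0289
turn [0.0006, -0.0008, -0.0001] shift [-0.0001, 0.0003, 0.0007]
```

View pics/f3.png

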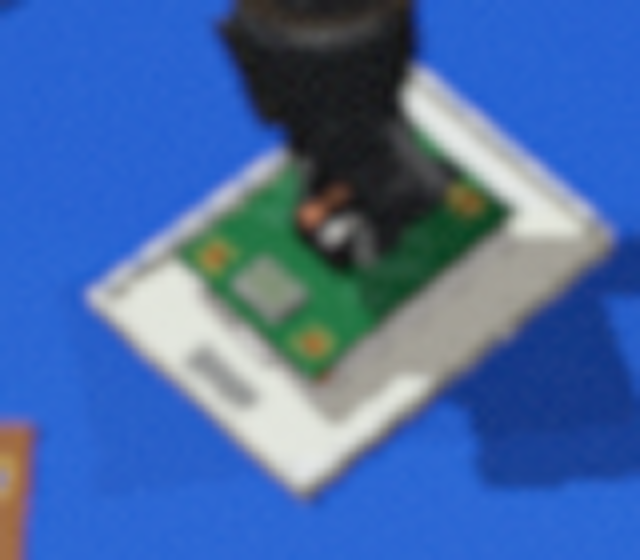

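Orange pins show in all three visible holes, at (214,258), (313,343) and (465,202) in the crop. Contact came with the underside at about 35 mm, below the lowest possible tip height (37 mm), so the board is resting on the barbs. Back off a little, release and rise.

send_rows:
  moves:
    - [0,0,0,0,0,-0.0006,0.022]
    - [0,0,0,0,0,-0.0006,0.04]
    - [0,0,0,0,0,-0.0006,0.06]
    - [0,0,0,0,0,-0.0006,0.06]
    - [0,0,0,0,0,-0.0006,0.06]

```text
t: 9.3
eef_pos: [0.549, -0.14, 0.0401]
eef_rot: [-0.0, 0.999, 0.048, -0.0]
wrist_force: [-0.3, -0.3, -0.0]
opening: 0.0599
```

send_rows:
  moves:
    - [0,0,0,0,0,-0.03,0.06]
    - [0,0,0,0,0,-0.06,0.06]
    - [0,0,-0.3,0,0,-0.06,0.03]
    - [0,0,-0.6,0,0,-0.06,0.018]
    - [0,0,-0.9,0,0,-0.06,0.018]
    - [0,0,-1.2,0,0,-0.06,0.018]
    - [0,0,-1.5,0,0,-0.06,0.018]
    - [0,0,-1.57,0,0,-0.06,0.018]

```text
t: 10.1
eef_pos: [0.5492, -0.1401, 0.1004]
eef_rot: [-0.0, 0.877, 0.481, -0.0]
wrist_force: [1.2, -0.1, -0.7]
opening: 0.0178
```

send_rows:
  moves:
    - [0,0,-0.4,0,0,0,0.018]
    - [0,0,-0.4,0,0,0,0.018]
    - [0,0,-0.4,0,0,0,0.018]

```text
t: 10.4
eef_pos: [0.5492, -0.1401, 0.1003]
eef_rot: [-0.0, 0.764, 0.645, -0.0]
wrist_force: [0.4, -0.8, -0.4]
opening: 0.018
```

```bash
python3 go.py .5497 -.1408 .1 1.6678; python3 snap.py f4
```

```text
t 10.4 [ 0.5492 -0.1401  0.1003] F [ 0.43 -0.82 -0.37] op 0.018
turn [-0.0005, -0.0003, -0.266] shift [-0.0006, 0.0006, 0.0003]
```

View pics/f4.png

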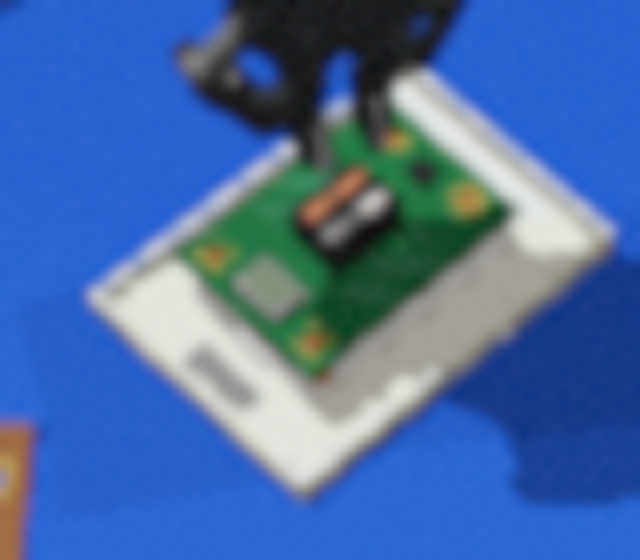

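All four pins now show in their holes: (313,343), (212,255), (465,200) and (397,138) in the crop. The fingers are slim, so I'll straddle each post, with jaws along the base's x and a 14 mm gap, and press on both sides of it.

```bash
python3 go.py .5982 -.1036 .046 1.6678
```

```text
t 10.45 [ 0.5492 -0.1401  0.1004] F [-0.69  0.48  1.05] op 0.018
turn [-0.0005, -0.0003, -0.2641] shift [0.0441, 0.0423, 0.0544]
```

send_rows:
  moves:
    - [0,0,-0.13,0.0441,0.0423,0,0.014]
    - [0,0,-0.264,0.0441,0.0423,0,0.014]
    - [0,0,-0.264,0.0441,0.0423,0,0.014]
    - [0,0,-0.264,0.0441,0.0423,0.03,0.014]
    - [0,0,-0.264,0.0441,0.0423,0.05,0.014]
    - [0,0,-0.264,0.0441,0.0423,0.0545,0.014]
    - [0,0,-0.264,0.0441,0.0423,0.0545,0.014]
    - [0,0,-0.264,0.0441,0.0423,0.0545,0.014]

```text
t: 11.25
eef_pos: [0.5992, -0.1047, 0.0472]
eef_rot: [0.001, 0.675, 0.738, 0.0]
wrist_force: [-0.1, 0.7, 0.0]
opening: 0.014
```

```bash
python3 go.py .5982 -.1036 .042 1.6678
```

```text
t 11.25 [ 0.5992 -0.1047  0.0472] F [-0.07  0.67  0.04] op 0.014
turn [0.0015, 0.0007, -0.0087] shift [0.0012, -0.0009, 0.0052]
```

send_rows:
  moves:
    - [0,0,0,0.0005,-0.0005,0.003,0.014]
    - [0,0,0,0.0005,-0.0005,0.005,0.014]
    - [0,0,0,0.0005,-0.0005,0.005,0.014]

```text
t: 11.55
eef_pos: [0.5982, -0.1037, 0.0414]
eef_rot: [0.0, 0.675, 0.738, 0.0]
wrist_force: [-0.3, -0.3, -0.4]
opening: 0.0137
```

send_rows:
  moves:
    - [0,0,0,0,0,0.001,0.014]
    - [0,0,0,0,0,0.002,0.014]
    - [0,0,0,0,0,0.002,0.014]

```text
t: 11.85
eef_pos: [0.5984, -0.1038, 0.0395]
eef_rot: [0.0, 0.675, 0.738, 0.0]
wrist_force: [-1.0, 0.0, 2.3]
opening: 0.0139
```

send_rows:
  moves:
    - [0,0,0,0,0,0.0005,0.014]
    - [0,0,0,0,0,0.001,0.014]
    - [0,0,0,0,0,0.001,0.014]

```text
t: 12.15
eef_pos: [0.5986, -0.1038, 0.0388]
eef_rot: [0.0, 0.675, 0.738, 0.0]
wrist_force: [-1.0, -0.0, 4.5]
opening: 0.0138
```

send_rows:
  moves:
    - [0,0,0,0,0,0.0005,0.014]
    - [0,0,0,0,0,0.001,0.014]
    - [0,0,0,0,0,0.001,0.014]

```text
t: 12.45
eef_pos: [0.5987, -0.1038, 0.0381]
eef_rot: [0.0, 0.675, 0.738, 0.0]
wrist_force: [-0.4, 0.9, 6.5]
opening: 0.0139
```

send_rows:
  moves:
    - [0,0,0,0,0,0.0005,0.014]
    - [0,0,0,0,0,0.001,0.014]
    - [0,0,0,0,0,0.001,0.014]

```text
t: 12.75
eef_pos: [0.5988, -0.1038, 0.0373]
eef_rot: [0.0, 0.675, 0.738, 0.0]
wrist_force: [-0.6, 1.5, 7.9]
opening: 0.0141
```

send_rows:
  moves:
    - [0,0,0,0,0,0.0005,0.014]
    - [0,0,0,0,0,0.001,0.014]
    - [0,0,0,0,0,0.001,0.014]

```text
t: 13.05
eef_pos: [0.5986, -0.1037, 0.0353]
eef_rot: [0.001, 0.675, 0.738, 0.0]
wrist_force: [0.2, 0.3, 3.0]
opening: 0.0142
```

send_rows:
  moves:
    - [0,0,0,0,0,0.0005,0.014]
    - [0,0,0,0,0,0.001,0.014]
    - [0,0,0,0,0,0.001,0.014]

```text
t: 13.35
eef_pos: [0.5981, -0.1038, 0.0339]
eef_rot: [-0.0, 0.675, 0.738, -0.0]
wrist_force: [0.6, -0.7, 1.6]
opening: 0.014
```

send_rows:
  moves:
    - [0,0,0,0,0,0.0005,0.014]
    - [0,0,0,0,0,0.001,0.014]
    - [0,0,0,0,0,0.001,0.014]

```text
t: 13.65
eef_pos: [0.5982, -0.1038, 0.0334]
eef_rot: [0.0, 0.675, 0.738, -0.0]
wrist_force: [0.6, 0.4, 5.3]
opening: 0.0139
```

send_rows:
  moves:
    - [0,0,0,0,0,0.0005,0.014]
    - [0,0,0,0,0,0.001,0.014]
    - [0,0,0,0,0,0.001,0.014]

```text
t: 13.95
eef_pos: [0.5983, -0.1038, 0.0328]
eef_rot: [0.0, 0.675, 0.738, -0.0]
wrist_force: [-1.4, -0.5, 6.9]
opening: 0.0138
```

send_rows:
  moves:
    - [0,0,0,0,0,0.0005,0.014]
    - [0,0,0,0,0,0.001,0.014]
    - [0,0,0,0,0,0.001,0.014]

```text
t: 14.25
eef_pos: [0.5985, -0.1038, 0.0325]
eef_rot: [0.0, 0.675, 0.738, -0.0]
wrist_force: [-2.1, 2.1, 8.9]
opening: 0.0144
```

```bash
python3 snap.py f5;  python3 go.py .5982 -.1036 .06 1.6678
```

```text
t 14.3 [ 0.5985 -0.1038  0.0325] F [-1.08  0.66  9.36] op 0.0137
turn [0.0001, 0.0002, -0.0069] shift [0.0002, -0.0003, -0.0275]
```

View pics/f5.png

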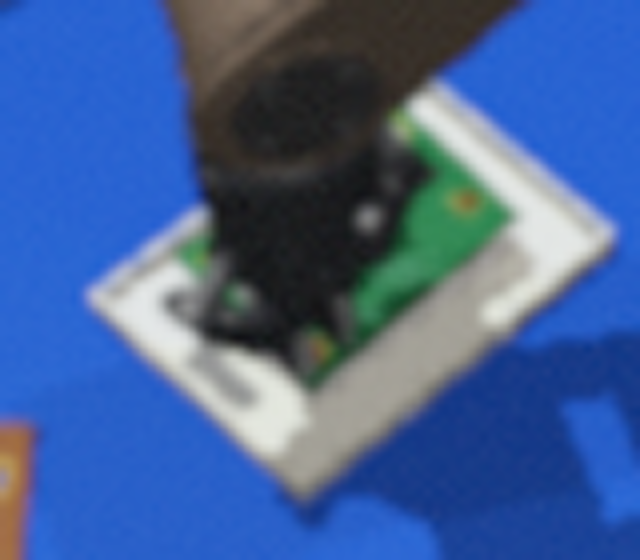

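The fingers straddle post 1, and the corner went down about 7 mm. The force peaked near 8 N, dropped, then climbed at bush stiffness, so it has reached the dead stop and post 1 should be clicked. On to post 2.

send_rows:
  moves:
    - [0,0,0,0,0,-0.01,0.014]
    - [0,0,0,0,0,-0.03,0.014]
    - [0,0,0,0,0,-0.03,0.014]

```text
t: 14.6
eef_pos: [0.5995, -0.1042, 0.0633]
eef_rot: [0.002, 0.675, 0.738, 0.001]
wrist_force: [1.0, -0.7, 0.1]
opening: 0.0141
```

```bash
python3 go.py .6046 -.1673 .045 1.6678
```

```text
t 14.6 [ 0.5995 -0.1042  0.0633] F [ 1.01 -0.73  0.14] op 0.0141
turn [0.0038, 0.0018, -0.007] shift [-0.0632, -0.0007, 0.0184]
```

send_rows:
  moves:
    - [0,0,-0.005,-0.0635,-0.001,0,0.014]
    - [0,0,-0.005,-0.0635,-0.001,0,0.014]
    - [0,0,-0.005,-0.0635,-0.001,0,0.014]
    - [0,0,-0.005,-0.0635,-0.001,0.01,0.014]
    - [0,0,-0.005,-0.0635,-0.001,0.018,0.014]
    - [0,0,-0.005,-0.0635,-0.001,0.018,0.014]
    - [0,0,-0.005,-0.0635,-0.001,0.018,0.014]

```text
t: 15.3
eef_pos: [0.6023, -0.1659, 0.0423]
eef_rot: [-0.001, 0.672, 0.74, -0.0]
wrist_force: [-0.2, 0.1, -0.3]
opening: 0.0138
```

```bash
python3 go.py .6046 -.1673 .041 1.6678
```

```text
t 15.3 [ 0.6023 -0.1659  0.0423] F [-0.17  0.09 -0.31] op 0.0138
turn [-0.0016, -0.0011, -0.001] shift [-0.0016, 0.0021, 0.0013]
```

send_rows:
  moves:
    - [0,0,0,-0.0012,0.0017,-0.001,0.014]
    - [0,0,0,-0.0012,0.0017,-0.001,0.014]
    - [0,0,0,-0.0012,0.0017,0,0.014]
    - [0,0,0,-0.0012,0.0017,0,0.014]

```text
t: 15.7
eef_pos: [0.6046, -0.168, 0.0431]
eef_rot: [-0.0, 0.673, 0.74, -0.0]
wrist_force: [-0.3, 0.2, 0.1]
opening: 0.0139
```

send_rows:
  moves:
    - [0,0,0,0,0,0.001,0.014]
    - [0,0,0,0,0,0.001,0.014]

```text
t: 15.9
eef_pos: [0.6045, -0.168, 0.042]
eef_rot: [-0.0, 0.673, 0.74, -0.0]
wrist_force: [0.7, 0.5, -0.7]
opening: 0.0143
```

send_rows:
  moves:
    - [0,0,0,0,0,0.001,0.014]
    - [0,0,0,0,0,0.001,0.014]

```text
t: 16.1
eef_pos: [0.6047, -0.1681, 0.0411]
eef_rot: [0.0, 0.673, 0.74, 0.0]
wrist_force: [-0.8, -0.1, 0.6]
opening: 0.0143
```

send_rows:
  moves:
    - [0,0,0,0,0,0.001,0.014]
    - [0,0,0,0,0,0.001,0.014]

```text
t: 16.3
eef_pos: [0.6048, -0.1682, 0.0405]
eef_rot: [0.0, 0.673, 0.74, -0.0]
wrist_force: [-0.6, -0.3, 2.7]
opening: 0.014
```

send_rows:
  moves:
    - [0,0,0,0,0,0.0005,0.014]
    - [0,0,0,0,0,0.001,0.014]
    - [0,0,0,0,0,0.001,0.014]

```text
t: 16.6
eef_pos: [0.6049, -0.1683, 0.0397]
eef_rot: [0.0, 0.673, 0.74, 0.0]
wrist_force: [-1.6, -0.2, 4.5]
opening: 0.014
```

send_rows:
  moves:
    - [0,0,0,0,0,0.0005,0.014]
    - [0,0,0,0,0,0.001,0.014]
    - [0,0,0,0,0,0.001,0.014]

```text
t: 16.9
eef_pos: [0.605, -0.1683, 0.0386]
eef_rot: [0.0, 0.673, 0.74, 0.0]
wrist_force: [-1.1, -0.5, 4.9]
opening: 0.0141
```

send_rows:
  moves:
    - [0,0,0,0,0,0.0005,0.014]
    - [0,0,0,0,0,0.001,0.014]
    - [0,0,0,0,0,0.001,0.014]

```text
t: 17.2
eef_pos: [0.6047, -0.1681, 0.0367]
eef_rot: [0.0, 0.673, 0.74, 0.0]
wrist_force: [-0.2, -0.0, 1.0]
opening: 0.0139
```

send_rows:
  moves:
    - [0,0,0,0,0,0.0005,0.014]
    - [0,0,0,0,0,0.001,0.014]
    - [0,0,0,0,0,0.001,0.014]

```text
t: 17.5
eef_pos: [0.6047, -0.1682, 0.0361]
eef_rot: [0.0, 0.673, 0.74, 0.0]
wrist_force: [0.4, -0.2, 1.4]
opening: 0.0141
```

send_rows:
  moves:
    - [0,0,0,0,0,0.0005,0.014]
    - [0,0,0,0,0,0.001,0.014]
    - [0,0,0,0,0,0.001,0.014]

```text
t: 17.8
eef_pos: [0.6047, -0.1681, 0.0351]
eef_rot: [0.0, 0.673, 0.74, -0.0]
wrist_force: [0.1, -1.4, 1.8]
opening: 0.0136
```

send_rows:
  moves:
    - [0,0,0,0,0,0.0005,0.014]
    - [0,0,0,0,0,0.001,0.014]
    - [0,0,0,0,0,0.001,0.014]

```text
t: 18.1
eef_pos: [0.6041, -0.1677, 0.0335]
eef_rot: [-0.001, 0.673, 0.74, -0.0]
wrist_force: [0.9, -0.4, -0.1]
opening: 0.0137
```

send_rows:
  moves:
    - [0,0,0,0,0,0.0005,0.014]
    - [0,0,0,0,0,0.001,0.014]
    - [0,0,0,0,0,0.001,0.014]

```text
t: 18.4
eef_pos: [0.6043, -0.1678, 0.0331]
eef_rot: [-0.001, 0.673, 0.74, -0.0]
wrist_force: [-1.7, 0.1, 1.7]
opening: 0.0143
```

send_rows:
  moves:
    - [0,0,0,0,0,0.0005,0.014]
    - [0,0,0,0,0,0.001,0.014]
    - [0,0,0,0,0,0.001,0.014]

```text
t: 18.7
eef_pos: [0.6046, -0.1679, 0.0325]
eef_rot: [-0.0, 0.673, 0.74, -0.0]
wrist_force: [-2.0, 1.1, 4.3]
opening: 0.0138
```

send_rows:
  moves:
    - [0,0,0,0,0,0.0005,0.014]
    - [0,0,0,0,0,0.001,0.014]
    - [0,0,0,0,0,0.001,0.014]

```text
t: 19.0
eef_pos: [0.6047, -0.168, 0.032]
eef_rot: [-0.0, 0.673, 0.74, -0.0]
wrist_force: [-3.6, 2.7, 6.7]
opening: 0.0144
```

send_rows:
  moves:
    - [0,0,0,0,0,0.0005,0.014]
    - [0,0,0,0,0,0.001,0.014]
    - [0,0,0,0,0,0.001,0.014]

```text
t: 19.3
eef_pos: [0.6048, -0.168, 0.0315]
eef_rot: [-0.0, 0.673, 0.74, -0.0]
wrist_force: [-4.3, 2.2, 9.0]
opening: 0.0138
```

Post 2 clicked (drop to 0 N at 33.5 mm) and reached the stop at about 31.5–32.5 mm. Next is post 4.

send_rows:
  moves:
    - [0,0,0,0,0,-0.01,0.014]
    - [0,0,0,0,0,-0.04,0.014]
    - [0,0,0,0,0,-0.04,0.014]
    - [0,0,0,0,0,-0.04,0.014]

```text
t: 19.7
eef_pos: [0.6054, -0.1685, 0.0708]
eef_rot: [0.001, 0.673, 0.74, 0.0]
wrist_force: [0.4, 0.9, 0.3]
opening: 0.0141
```

```bash
python3 go.py .5040 -.1690 .045 1.6678
```

```text
t 19.7 [ 0.6054 -0.1685  0.0708] F [0.43 0.89 0.31] op 0.0141
turn [0.0023, 0.0014, -0.002] shift [0.0091, -0.101, 0.0256]
```

send_rows:
  moves:
    - [0,0,0,0.0091,-0.101,0,0.014]
    - [0,0,0,0.0091,-0.101,0,0.014]
    - [0,0,0,0.0091,-0.101,0,0.014]
    - [0,0,0,0.0091,-0.101,0,0.014]
    - [0,0,0,0.0091,-0.101,0.018,0.014]
    - [0,0,0,0.0091,-0.101,0.018,0.014]
    - [0,0,0,0.0091,-0.101,0.018,0.014]
    - [0,0,0,0.0091,-0.101,0.018,0.014]

```text
t: 20.5
eef_pos: [0.5044, -0.169, 0.0528]
eef_rot: [0.001, 0.673, 0.74, 0.0]
wrist_force: [0.1, 0.5, 0.2]
opening: 0.014
```

```bash
python3 go.py .5040 -.1690 .043 1.6678
```

```text
t 20.5 [ 0.5044 -0.169   0.0528] F [0.11 0.51 0.18] op 0.014
turn [0.0012, 0.0008, -0.0016] shift [0.0, -0.0004, 0.0098]
```

send_rows:
  moves:
    - [0,0,0,0,-0.0004,0.006,0.014]
    - [0,0,0,0,-0.0004,0.009,0.014]
    - [0,0,0,0,-0.0004,0.009,0.014]
    - [0,0,0,0,-0.0004,0.009,0.014]

```text
t: 20.9
eef_pos: [0.5028, -0.1686, 0.043]
eef_rot: [-0.0, 0.673, 0.74, -0.0]
wrist_force: [0.3, 1.2, 1.1]
opening: 0.0142
```

send_rows:
  moves:
    - [0,0,0,0,0,0.001,0.014]
    - [0,0,0,0,0,0.0015,0.014]
    - [0,0,0,0,0,0.0015,0.014]

```text
t: 21.2
eef_pos: [0.5028, -0.1686, 0.0416]
eef_rot: [-0.0, 0.673, 0.74, 0.0]
wrist_force: [0.6, -0.3, -0.2]
opening: 0.0141
```

send_rows:
  moves:
    - [0,0,0,0,0,0.001,0.014]
    - [0,0,0,0,0,0.0015,0.014]
    - [0,0,0,0,0,0.0015,0.014]

```text
t: 21.5
eef_pos: [0.503, -0.1688, 0.0404]
eef_rot: [0.0, 0.673, 0.74, -0.0]
wrist_force: [-0.3, -0.4, 0.9]
opening: 0.014
```

send_rows:
  moves:
    - [0,0,0,0,0,0.0005,0.014]
    - [0,0,0,0,0,0.001,0.014]
    - [0,0,0,0,0,0.001,0.014]

```text
t: 21.8
eef_pos: [0.503, -0.1688, 0.0395]
eef_rot: [0.0, 0.673, 0.74, -0.0]
wrist_force: [-2.2, -0.6, 4.2]
opening: 0.014
```

send_rows:
  moves:
    - [0,0,0,0,0,0.0005,0.014]
    - [0,0,0,0,0,0.001,0.014]
    - [0,0,0,0,0,0.001,0.014]

```text
t: 22.1
eef_pos: [0.503, -0.169, 0.0387]
eef_rot: [0.0, 0.673, 0.74, -0.0]
wrist_force: [-1.2, -1.1, 6.0]
opening: 0.0137
```

send_rows:
  moves:
    - [0,0,0,0,0,0.0005,0.014]
    - [0,0,0,0,0,0.001,0.014]
    - [0,0,0,0,0,0.001,0.014]

```text
t: 22.4
eef_pos: [0.503, -0.169, 0.038]
eef_rot: [0.0, 0.673, 0.74, -0.0]
wrist_force: [-3.0, -0.9, 7.6]
opening: 0.0137
```

send_rows:
  moves:
    - [0,0,0,0,0,0.0005,0.014]
    - [0,0,0,0,0,0.001,0.014]
    - [0,0,0,0,0,0.001,0.014]

```text
t: 22.7
eef_pos: [0.5031, -0.1691, 0.0373]
eef_rot: [0.0, 0.673, 0.74, -0.0]
wrist_force: [-3.7, 0.2, 8.9]
opening: 0.0141
```

send_rows:
  moves:
    - [0,0,0,0,0,0.0005,0.014]
    - [0,0,0,0,0,0.001,0.014]
    - [0,0,0,0,0,0.001,0.014]

```text
t: 23.0
eef_pos: [0.503, -0.1688, 0.0351]
eef_rot: [0.0, 0.673, 0.74, 0.0]
wrist_force: [0.6, -0.7, 2.8]
opening: 0.0138
```

send_rows:
  moves:
    - [0,0,0,0,0,0.0005,0.014]
    - [0,0,0,0,0,0.001,0.014]
    - [0,0,0,0,0,0.001,0.014]

```text
t: 23.3
eef_pos: [0.503, -0.1688, 0.0342]
eef_rot: [0.0, 0.673, 0.74, 0.0]
wrist_force: [-1.4, -1.5, 3.7]
opening: 0.0138
```

send_rows:
  moves:
    - [0,0,0,0,0,0.0005,0.014]
    - [0,0,0,0,0,0.001,0.014]
    - [0,0,0,0,0,0.001,0.014]

```text
t: 23.6
eef_pos: [0.5026, -0.1683, 0.0326]
eef_rot: [-0.0, 0.673, 0.74, 0.0]
wrist_force: [0.5, 0.0, 0.3]
opening: 0.014
```

send_rows:
  moves:
    - [0,0,0,0,0,0.0005,0.014]
    - [0,0,0,0,0,0.001,0.014]
    - [0,0,0,0,0,0.001,0.014]

```text
t: 23.9
eef_pos: [0.5027, -0.1684, 0.032]
eef_rot: [-0.0, 0.673, 0.74, 0.0]
wrist_force: [-0.6, 1.3, 1.5]
opening: 0.0139
```

send_rows:
  moves:
    - [0,0,0,0,0,0.0005,0.014]
    - [0,0,0,0,0,0.001,0.014]
    - [0,0,0,0,0,0.001,0.014]

```text
t: 24.2
eef_pos: [0.5028, -0.1685, 0.0315]
eef_rot: [-0.0, 0.673, 0.74, -0.0]
wrist_force: [-1.6, 0.9, 4.3]
opening: 0.0139
```

send_rows:
  moves:
    - [0,0,0,0,0,0.0005,0.014]
    - [0,0,0,0,0,0.001,0.014]
    - [0,0,0,0,0,0.0015,0.014]
    - [0,0,0,0,0,0.0015,0.014]

```text
t: 24.6
eef_pos: [0.5028, -0.1686, 0.0306]
eef_rot: [-0.0, 0.673, 0.74, -0.0]
wrist_force: [-3.7, 1.8, 9.3]
opening: 0.0138
```

send_rows:
  moves:
    - [0,0,0,0,0,-0.01,0.014]
    - [0,0,0,0,0,-0.04,0.014]
    - [0,0,0,0,0,-0.04,0.014]
    - [0,0,0,0,0,-0.04,0.014]

```text
t: 25.0
eef_pos: [0.5034, -0.169, 0.0703]
eef_rot: [0.001, 0.673, 0.74, 0.0]
wrist_force: [-1.1, -0.7, -0.1]
opening: 0.0142
```

```bash
python3 go.py .4990 -.1213 .05 1.6678
```

```text
t 25.0 [ 0.5034 -0.169   0.0703] F [-1.08 -0.74 -0.12] op 0.0142
turn [0.0018, 0.0013, -0.002] shift [0.0479, 0.0001, 0.0202]
```

send_rows:
  moves:
    - [0,0,0,0.0479,0,0,0.014]
    - [0,0,0,0.0479,0,0,0.014]
    - [0,0,0,0.0479,0,0.018,0.014]
    - [0,0,0,0.0479,0,0.018,0.014]
    - [0,0,0,0.0479,0,0.018,0.014]
    - [0,0,0,0.0479,0,0.018,0.014]

```text
t: 25.6
eef_pos: [0.4984, -0.1213, 0.0517]
eef_rot: [-0.0, 0.673, 0.74, -0.0]
wrist_force: [0.8, -0.1, 0.4]
opening: 0.0142
```

```bash
python3 go.py .4990 -.1213 .043 1.6678
```

```text
t 25.6 [ 0.4984 -0.1213  0.0517] F [ 0.84 -0.12  0.43] op 0.0142
turn [-0.0, 0.0, -0.0024] shift [-0.0, 0.0006, 0.0087]
```

send_rows:
  moves:
    - [0,0,0,0,0.0006,0.006,0.014]
    - [0,0,0,0,0.0006,0.009,0.014]
    - [0,0,0,0,0.0006,0.0105,0.014]
    - [0,0,0,0,0.0006,0.0105,0.014]

```text
t: 26.0
eef_pos: [0.4987, -0.1209, 0.0408]
eef_rot: [-0.0, 0.673, 0.74, -0.0]
wrist_force: [0.1, -0.5, -0.4]
opening: 0.0138
```

send_rows:
  moves:
    - [0,0,0,0,0,0.001,0.014]
    - [0,0,0,0,0,0.001,0.014]

```text
t: 26.2
eef_pos: [0.4989, -0.1209, 0.0401]
eef_rot: [-0.0, 0.673, 0.74, 0.0]
wrist_force: [-0.5, -0.9, 0.5]
opening: 0.0139
```

send_rows:
  moves:
    - [0,0,0,0,0,0.001,0.014]
    - [0,0,0,0,0,0.001,0.014]

```text
t: 26.4
eef_pos: [0.4988, -0.1209, 0.0391]
eef_rot: [-0.0, 0.673, 0.74, -0.0]
wrist_force: [-1.1, -0.5, -0.4]
opening: 0.0139
```

send_rows:
  moves:
    - [0,0,0,0,0,0.001,0.014]
    - [0,0,0,0,0,0.001,0.014]

```text
t: 26.6
eef_pos: [0.4988, -0.1208, 0.038]
eef_rot: [-0.0, 0.673, 0.74, -0.0]
wrist_force: [-0.5, -0.9, 0.2]
opening: 0.0142
```

send_rows:
  moves:
    - [0,0,0,0,0,0.001,0.014]
    - [0,0,0,0,0,0.001,0.014]

```text
t: 26.8
eef_pos: [0.4988, -0.1209, 0.037]
eef_rot: [-0.0, 0.673, 0.74, -0.0]
wrist_force: [0.7, -0.2, 0.2]
opening: 0.0139
```

send_rows:
  moves:
    - [0,0,0,0,0,0.001,0.014]
    - [0,0,0,0,0,0.001,0.014]

```text
t: 27.0
eef_pos: [0.4988, -0.1209, 0.036]
eef_rot: [-0.0, 0.673, 0.74, -0.0]
wrist_force: [0.0, -0.2, -0.9]
opening: 0.014
```

send_rows:
  moves:
    - [0,0,0,0,0,0.001,0.014]
    - [0,0,0,0,0,0.001,0.014]

```text
t: 27.2
eef_pos: [0.4988, -0.1209, 0.035]
eef_rot: [-0.0, 0.673, 0.74, -0.0]
wrist_force: [-0.3, -0.5, -0.8]
opening: 0.0143
```

send_rows:
  moves:
    - [0,0,0,0,0,0.001,0.014]
    - [0,0,0,0,0,0.001,0.014]

```text
t: 27.4
eef_pos: [0.4988, -0.1208, 0.034]
eef_rot: [-0.0, 0.673, 0.74, -0.0]
wrist_force: [-0.4, -0.2, -0.4]
opening: 0.014
```

send_rows:
  moves:
    - [0,0,0,0,0,0.001,0.014]
    - [0,0,0,0,0,0.001,0.014]

```text
t: 27.6
eef_pos: [0.499, -0.1209, 0.0331]
eef_rot: [0.0, 0.673, 0.74, 0.0]
wrist_force: [-0.9, -0.4, 0.0]
opening: 0.014
```

send_rows:
  moves:
    - [0,0,0,0,0,0.0005,0.014]
    - [0,0,0,0,0,0.001,0.014]
    - [0,0,0,0,0,0.001,0.014]

```text
t: 27.9
eef_pos: [0.4989, -0.1209, 0.0322]
eef_rot: [0.0, 0.673, 0.74, 0.0]
wrist_force: [0.8, -0.7, 1.6]
opening: 0.0138
```

send_rows:
  moves:
    - [0,0,0,0,0,0.0005,0.014]
    - [0,0,0,0,0,0.001,0.014]
    - [0,0,0,0,0,0.001,0.014]

```text
t: 28.2
eef_pos: [0.499, -0.1209, 0.0315]
eef_rot: [-0.0, 0.673, 0.74, -0.0]
wrist_force: [-1.6, 0.7, 4.5]
opening: 0.014
```

send_rows:
  moves:
    - [0,0,0,0,0,0.0005,0.014]
    - [0,0,0,0,0,0.001,0.014]
    - [0,0,0,0,0,0.001,0.014]

```text
t: 28.5
eef_pos: [0.4991, -0.1209, 0.0309]
eef_rot: [-0.0, 0.673, 0.74, -0.0]
wrist_force: [-3.0, 1.7, 7.4]
opening: 0.0145
```

send_rows:
  moves:
    - [0,0,0,0,0,0.0005,0.014]
    - [0,0,0,0,0,0.001,0.014]
    - [0,0,0,0,0,0.001,0.014]

```text
t: 28.8
eef_pos: [0.4991, -0.1209, 0.0304]
eef_rot: [-0.0, 0.673, 0.74, -0.0]
wrist_force: [-5.2, 1.1, 10.4]
opening: 0.0141
```

send_rows:
  moves:
    - [0,0,0,0,0,-0.01,0.014]
    - [0,0,0,0,0,-0.04,0.014]
    - [0,0,0,0,0,-0.06,0.014]
    - [0,0,0,0,0,-0.06,0.014]

```text
t: 29.2
eef_pos: [0.5011, -0.1219, 0.0922]
eef_rot: [0.003, 0.673, 0.74, 0.001]
wrist_force: [0.3, -0.5, 0.5]
opening: 0.014
```

```bash
python3 go.py .5985 -.1037 .05 1.6678; python3 snap.py f6
```

```text
t 29.2 [ 0.5011 -0.1219  0.0922] F [ 0.33 -0.54  0.48] op 0.014
turn [0.0061, 0.0036, -0.002] shift [0.009, 0.0984, 0.0427]
```

View pics/f6.png

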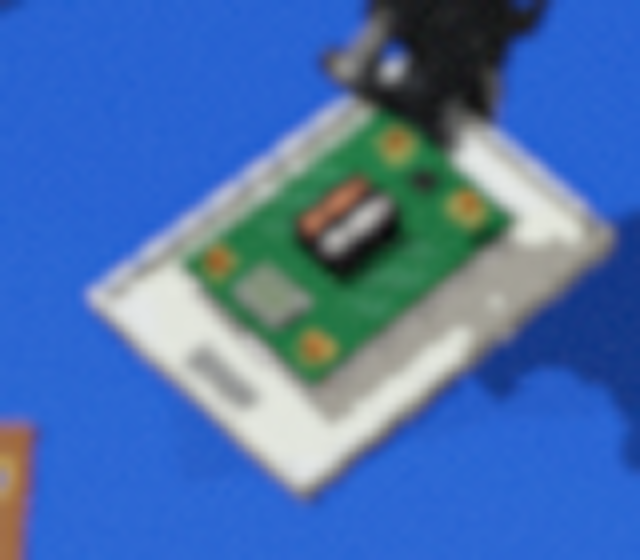

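The board lies level, with all four pins central in their holes: (315,347), (217,262), (467,206) and (397,142) in the crop. It sits about 10 crop pixels lower than when it was first laid on, as expected for an 8 mm drop. I'll check posts 1 and 2 again by feel.

send_rows:
  moves:
    - [0,0,0,0.009,0.0984,0,0.014]
    - [0,0,0,0.009,0.0984,0,0.014]
    - [0,0,0,0.009,0.0984,0,0.014]
    - [0,0,0,0.009,0.0984,0.03,0.014]
    - [0,0,0,0.009,0.0984,0.045,0.014]
    - [0,0,0,0.009,0.0984,0.045,0.014]
    - [0,0,0,0.009,0.0984,0.045,0.014]
    - [0,0,0,0.009,0.0984,0.045,0.014]

```text
t: 30.05
eef_pos: [0.5961, -0.1029, 0.045]
eef_rot: [0.0, 0.673, 0.74, 0.0]
wrist_force: [0.1, -0.0, 0.0]
opening: 0.014
```

```bash
python3 go.py .5985 -.1037 .036 1.6678
```

```text
t 30.05 [ 0.5961 -0.1029  0.045 ] F [ 0.13 -0.05  0.04] op 0.014
turn [0.0006, 0.0004, -0.0022] shift [-0.0011, 0.0023, 0.009]
```

send_rows:
  moves:
    - [0,0,0,-0.0011,0.0023,0.002,0.014]
    - [0,0,0,-0.0011,0.0023,0.006,0.014]
    - [0,0,0,-0.0011,0.0023,0.01,0.014]
    - [0,0,0,-0.0011,0.0023,0.01,0.014]

```text
t: 30.45
eef_pos: [0.5979, -0.1034, 0.0335]
eef_rot: [-0.001, 0.673, 0.74, -0.0]
wrist_force: [-0.7, -0.4, 0.1]
opening: 0.0139
```

send_rows:
  moves:
    - [0,0,0,0,0,0.001,0.014]
    - [0,0,0,0,0,0.002,0.014]
    - [0,0,0,0,0,0.002,0.014]

```text
t: 30.75
eef_pos: [0.5983, -0.1034, 0.0321]
eef_rot: [-0.0, 0.673, 0.74, -0.0]
wrist_force: [-1.0, 0.5, 1.4]
opening: 0.0142
```

send_rows:
  moves:
    - [0,0,0,0,0,0.001,0.014]
    - [0,0,0,0,0,0.001,0.014]

```text
t: 30.95
eef_pos: [0.5985, -0.1035, 0.0316]
eef_rot: [-0.0, 0.673, 0.74, 0.0]
wrist_force: [-0.9, 1.2, 3.4]
opening: 0.0138
```

send_rows:
  moves:
    - [0,0,0,0,0,0.001,0.014]
    - [0,0,0,0,0,0.001,0.014]

```text
t: 31.15
eef_pos: [0.5986, -0.1035, 0.0311]
eef_rot: [-0.0, 0.673, 0.74, 0.0]
wrist_force: [-2.2, 0.8, 5.5]
opening: 0.0141
```

send_rows:
  moves:
    - [0,0,0,0,0,0.001,0.014]
    - [0,0,0,0,0,0.002,0.014]
    - [0,0,0,0,0,0.002,0.014]

```text
t: 31.45
eef_pos: [0.5988, -0.1035, 0.0302]
eef_rot: [-0.0, 0.673, 0.74, -0.0]
wrist_force: [-4.9, 1.6, 12.1]
opening: 0.0144
```

send_rows:
  moves:
    - [0,0,0,0,0,-0.01,0.014]
    - [0,0,0,0,0,-0.025,0.014]
    - [0,0,0,-0.0635,-0.0005,-0.025,0.014]
    - [0,0,0,-0.0635,-0.0005,-0.025,0.014]
    - [0,0,0,-0.0635,-0.0005,-0.025,0.014]
    - [0,0,0,-0.0635,-0.0005,-0.015,0.014]
    - [0,0,0,-0.0635,-0.0005,-0.015,0.014]
    - [0,0,0,-0.0635,-0.0005,-0.015,0.014]

```text
t: 32.25
eef_pos: [0.603, -0.1652, 0.0418]
eef_rot: [-0.001, 0.672, 0.74, -0.0]
wrist_force: [-0.3, 1.2, 0.4]
opening: 0.0142
```

```bash
python3 go.py .6046 -.1675 .033 1.6678
```

```text
t 32.25 [ 0.603  -0.1652  0.0418] F [-0.28  1.19  0.43] op 0.0142
turn [-0.0023, -0.0015, -0.0008] shift [-0.0025, 0.0014, 0.0088]
```

send_rows:
  moves:
    - [0,0,0,-0.0022,0.0011,0.002,0.014]
    - [0,0,0,-0.0022,0.0011,0.005,0.014]
    - [0,0,0,-0.0022,0.0011,0.008,0.014]
    - [0,0,0,-0.0022,0.0011,0.009,0.014]
    - [0,0,0,-0.0022,0.0011,0.009,0.014]

```text
t: 32.75
eef_pos: [0.605, -0.1687, 0.0338]
eef_rot: [-0.0, 0.673, 0.74, -0.0]
wrist_force: [0.5, 0.5, 0.0]
opening: 0.0142
```

send_rows:
  moves:
    - [0,0,0,0,0,0.001,0.014]
    - [0,0,0,0,0,0.001,0.014]

```text
t: 32.95
eef_pos: [0.6053, -0.1689, 0.0332]
eef_rot: [0.0, 0.673, 0.74, 0.0]
wrist_force: [-0.6, 0.8, -0.1]
opening: 0.0139
```

send_rows:
  moves:
    - [0,0,0,0,0,0.001,0.014]
    - [0,0,0,0,0,0.001,0.014]

```text
t: 33.15
eef_pos: [0.6054, -0.1689, 0.0323]
eef_rot: [0.0, 0.673, 0.74, 0.0]
wrist_force: [1.1, -0.3, 0.3]
opening: 0.0143
```

send_rows:
  moves:
    - [0,0,0,0,0,0.001,0.014]
    - [0,0,0,0,0,0.001,0.014]

```text
t: 33.35
eef_pos: [0.6055, -0.169, 0.0317]
eef_rot: [0.0, 0.673, 0.74, 0.0]
wrist_force: [-0.0, 0.2, 3.6]
opening: 0.0141
```

send_rows:
  moves:
    - [0,0,0,0,0,0.001,0.014]
    - [0,0,0,0,0,0.0015,0.014]
    - [0,0,0,0,0,0.0015,0.014]

```text
t: 33.65
eef_pos: [0.6057, -0.169, 0.0309]
eef_rot: [0.0, 0.673, 0.74, 0.0]
wrist_force: [-2.0, 1.2, 7.0]
opening: 0.0139
```

send_rows:
  moves:
    - [0,0,0,0,0,0.001,0.014]
    - [0,0,0,0,0,0.001,0.014]

```text
t: 33.85
eef_pos: [0.6057, -0.1691, 0.0305]
eef_rot: [0.0, 0.673, 0.74, -0.0]
wrist_force: [-1.7, 0.6, 9.4]
opening: 0.0139
```

All four stop at the same height: about 31.6 mm at 4 N and 30.5 mm at 9.5 N. Retreat, take a last look and hand in.

send_rows:
  moves:
    - [0,0,0,0,0,-0.01,0.014]
    - [0,0,0,0,0,-0.05,0.014]
    - [0,0,0,0,0,-0.1,0.014]
    - [0,0,0,0,0,-0.14,0.014]
    - [0,0,0,-0.1,-0.05,-0.14,0.014]
    - [0,0,0,-0.15,-0.05,-0.14,0.014]
    - [0,0,0,-0.2,-0.05,-0.14,0.014]
    - [0,0,0,-0.2,-0.05,-0.14,0.014]

```text
t: 34.65
eef_pos: [0.5742, -0.3661, 0.1686]
eef_rot: [0.0, 0.673, 0.74, 0.0]
wrist_force: [0.5, 0.7, -0.1]
opening: 0.0144
```

send_rows:
  moves:
    - [0,0,0,0,0,0,0.014]
    - [0,0,0,0,0,0,0.014]

```text
t: 34.85
eef_pos: [0.5741, -0.3655, 0.1678]
eef_rot: [-0.001, 0.674, 0.739, 0.0]
wrist_force: [-0.2, -0.2, -1.6]
opening: 0.014
```

```bash
python3 snap.py f7; python3 go.py .5 -.3 .2 1.67
```

```text
t 34.9 [ 0.5744 -0.3642  0.1678] F [-0.58  0.64 -0.37] op 0.0139
turn [-0.0007, -0.0016, -0.0048] shift [0.0709, -0.068, -0.032]
```

View pics/f7.png

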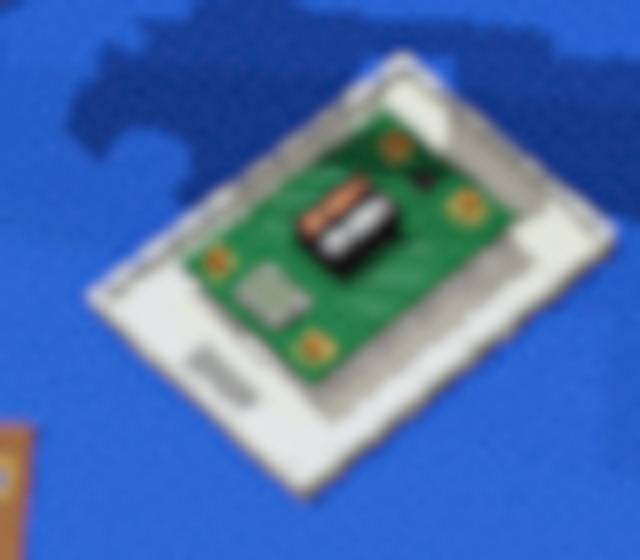

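The board sits level on the base, with its display at the marked end and all four pins through their holes. The arm is clear.

```bash
python3 -c "from bench import job;print(job.close_job())"
```

```text
the job is handed in; nothing more can be done
None
```

The green board is on the base, display at the marked end, and the press-by-feel checks say all four posts are clicked and home. The hand-in gave no verdict, and I had no reading of the sensing pins.

- **Laying on:** I gripped the board by its battery holder, lifted it off the book and laid it on the barbs. The four pins showed in their holes.
- **Pressing:** I pressed posts 1, 2, 4 and 3 in turn with the fingers straddling each one. Posts 1, 2 and 4 took about 9, 5 and 9 N and gave a clear force drop. Post 3 gave no peak of its own; it was already down when I reached it, probably having gone through during the press on post 4.
- **Force:** The highest reading was 12.1 N, on a re-check of post 1, read at the end of each move call, so a brief peak in between would not show.
- **Final checks:** All four posts stopped at the same height, with the fingertips at about 31.5 mm at roughly 4 N and 30.5 mm at roughly 9.5 N. I re-pressed posts 1 and 2 to confirm. The last picture shows the board level with all four pins through, and the gripper clear with wrist force about zero.
- **Disagreement:** The scene and top cameras differed by up to 4 mm in y. I trusted the top view together with the arm's own position, and the fit bore that out.
- **Not checked:** I did not re-measure the bystanders, but nothing was touched on the way.

It was handed in at 34.9 s of the 72 s allowed.

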